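# Sort specimen pots by weight, scan them and bring them out

### The job

Some of the identical closed pots on the bench hold a metal specimen and are heavy, the others are empty and light: lift each one to feel which it is, stand every loaded pot upright on the microscope's pulled-out sliding stage and every empty pot upright in the steel return tray. When all are sorted, push the stage home against its stop under the lens, and after that twist the spring-loaded key on the control box clockwise to its stop and let it spring back; finally pull the stage fully out again with its pots still standing on it. Leave the other things on the bench where they are.

Things in the scene. Friction and masses are not known exactly. Their poses are not given: they have to be found in the camera images.
- pot_a: closed round specimen pot, bare aluminium with a grey plastic cap, diameter 50 mm, 48 mm tall; origin at the centre of its underside, z up through the cap. Stands on the bench at the start, or is absent. All pots look the same; a pot with a metal specimen inside weighs 320 to 480 g, an empty one 65 to 96 g, and which is which can only be felt by lifting.
- pot_b: closed round specimen pot, bare aluminium with a grey plastic cap, diameter 50 mm, 48 mm tall; origin at the centre of its underside, z up through the cap. Stands on the bench at the start, or is absent. All pots look the same; a pot with a metal specimen inside weighs 320 to 480 g, an empty one 65 to 96 g, and which is which can only be felt by lifting.
- pot_c: closed round specimen pot, bare aluminium with a grey plastic cap, diameter 50 mm, 48 mm tall; origin at the centre of its underside, z up through the cap. Stands on the bench at the start, or is absent. All pots look the same; a pot with a metal specimen inside weighs 320 to 480 g, an empty one 65 to 96 g, and which is which can only be felt by lifting.
- pot_d: closed round specimen pot, bare aluminium with a grey plastic cap, diameter 50 mm, 48 mm tall; origin at the centre of its underside, z up through the cap. Stands on the bench at the start, or is absent. All pots look the same; a pot with a metal specimen inside weighs 320 to 480 g, an empty one 65 to 96 g, and which is which can only be felt by lifting.
- pot_e: closed round specimen pot, bare aluminium with a grey plastic cap, diameter 50 mm, 48 mm tall; origin at the centre of its underside, z up through the cap. Stands on the bench at the start, or is absent. All pots look the same; a pot with a metal specimen inside weighs 320 to 480 g, an empty one 65 to 96 g, and which is which can only be felt by lifting.
- pot_f: closed round specimen pot, bare aluminium with a grey plastic cap, diameter 50 mm, 48 mm tall; origin at the centre of its underside, z up through the cap. Stands on the bench at the start, or is absent. All pots look the same; a pot with a metal specimen inside weighs 320 to 480 g, an empty one 65 to 96 g, and which is which can only be felt by lifting.
- microscope: stereo microscope, fixed: white base 280 (x) x 440 (y) x 30 mm high, origin at the centre of the base's underside; column at its +y end; lens and head on a vertical axis at local y = +55 mm, the lens (diameter 60) ends 180 mm and the head (diameter 100) begins 240 mm above the bench. The stage slides along its y axis.
- stage (a joint): travel of the microscope's sliding stage along the microscope's +y: 0 = fully out towards the bench against its front stop (free room above it), 0.16 m = home against its hard stop under the lens. It starts out or nearly (0 to 0.015). Slides with 2 to 3 N of drag plus some damping (6 N per m/s) and stays where it is left.
- stage_floor (a point): centre of the top of the stage's black floor, moving with the stage, 46 mm above the bench; axes as the microscope's. The floor inside the rim is 224 (x) x 108 (y) mm, rim 10 mm high; three pots fit side by side along x.
- stage_handle (a point): on the stage's black upright handle post (diameter 20 mm, standing 40 mm high on a tongue at the stage's -y edge, 90 mm from the stage's centre): this point is on its axis, 18 mm below its top, 68 mm above the bench; the tongue round its foot is 50 mm wide, its top 46 mm above the bench
- tray: shallow open steel return tray for empty pots, fixed, 250 (x) x 130 (y) x 22 mm high, walls and floor 5 mm thick; origin at the centre of its underside; three pots fit side by side along x
- control_box: grey control box, fixed, 80 (x) x 110 (y) x 45 mm high, origin at the centre of its underside; the scan key is on its top, in the middle
- key (a joint): spring-return scan key on the control box, vertical axis: 0 at rest, grows as it is turned clockwise seen from above, hard stop at 1.2 rad; spring 0.12 N m per rad, returns to 0 by itself when let go
- key_grip (a point): on the key's axis at the height to grip, 67 mm above the bench, turning with the key: its black bar grip is 42 mm long (along this point's x, which at rest is the control box's x), 12 mm thick (y), from 53 to 79 mm above the bench
- tweezers: bystander: steel tweezers lying flat, 110 x 10 x 8 mm; origin at the centre of its underside
- slide_pack: bystander: pack of glass slides lying flat, 76 x 26 x 10 mm; origin at the centre of its underside
- objective: bystander: black spare lens standing up, diameter 36, 46 tall mm; origin at the centre of its underside
- tape_roll: bystander: clear tape roll lying flat, diameter 66, 18 tall mm; origin at the centre of its underside
- petri_dish: bystander: shallow glass dish, diameter 80, 15 tall mm; origin at the centre of its underside
Things that resemble listed ones, but are neither listed nor needed, are in the scene too. Leave any green or yellow look-alike of the pot_d alone.

How it is judged:
By the outcome, as a careful person would: the job done as asked, in the order asked, and still so for the second after the job is handed in, with the robot touching nothing.
Of pot_a, pot_b, pot_c, pot_d, pot_e, pot_f only 4 to 6 are there at a start; the rules pass over those that are not, and their reading is None.
At some moment in a run one of pot_a, pot_b, pot_c, pot_d, pot_e, pot_f may be knocked a few centimetres aside while the robot is not near it.
Once in a run the grip may slacken for a moment while it holds something.
It also fails if it takes over 210 s, if anything falls off the work surface, if the arm or the gripper's body presses on something with over 40 N, if the wrist force passes 120 N, or if a joint passes its speed limit or range.

### The arm

A 7-joint arm with a two-finger parallel gripper is mounted at the origin on the work surface. World frame = base frame: x ahead of the robot, y to its left, z up, the work surface at z = 0. Lengths are in m, angles in rad, forces in N, time in s.
With the tool pointing down it reaches from about 0.4 to 0.875 m from the base axis. Payload 6.5 kg.
Tool frame: the origin (TCP) lies on the centre line of the jaws, within the pads' length; the fingertips stand arm.finger_overhang ahead of it and the grasp point (between the pads) lies 3 mm ahead of it (arm.finger_overhang is the distance from the TCP to the fingertips, in m); z points along the fingers, y is the line along which they close (so a half turn about z gives the same grasp; the last joint's range is limited). The gripper opens to 88 mm and grips with 3 to 60 N. Pads are 18 mm wide; open, the fingers measure 123 mm over their backs; the gripper's body (75 mm by 187 mm) begins 45 mm behind the grasp point.
Start: joints at [1.067, 0.536, -0.004, 1.538, 0.003, 1.067, -0.071], TCP at [0.276, -0.589, 0.261] pointing down, gripper open.
Joint ranges: [-2.7, 2.7], [-0.37, 2.16], [-1.27, 1.26], [0.24, 2.4], [-1.31, 4.45], [0.19, 1.91], [-2.76, 2.76]. Speed limits (rad/s): [2.39, 2.39, 3.14, 3.14, 3.14, 3.14, 3.14].

### API

Orientations are given as a rotation vector (axis times angle).
In Python, from station import arm gives the robot as it stands. The module is installed in compiled form; this text tells all that it offers.
- The arm moves only by the shell command python3 -m handwheel 'ROWS' [OPENING] [FORCE]. ROWS is JSON, a list of rows, each a list of 2 entries, a list of its own where there are three numbers: the shift along the world's x, y, z in units of 0.75 m (1.0 is 0.75 m), then the turn about the world's z in units of 180 degrees (1.0 is 180 degrees). A call has 1 to 8 rows; each row shifts and turns the commanded pose from where the row before left it; what a row does not reach is not made up. A row lasts 1/10 s, in which the tool goes at most 50 mm and 8.59 degrees, less where a joint would pass 70% of its speed; a pose out of reach is approached as far as the arm can. A call with a number of a shift or a turn outside -1 to 1 is refused whole. A call with a gripper value outside its range is refused whole. OPENING is the opening, from 0 (shut) to 1 (fully open), set as the call begins (- or left out, the last holds). The fingers move at their own pace and stop on an object; FORCE is the grip in N (left out, the last holds). Time passes only in rows, so rows that do not move let the fingers close. It gives the time, the measured TCP pose, the force, the opening and the grip force at its end, in the units of the state.
- arm.get_obs(): the state, without advancing time (a new reading comes with each control period).
- arm.read_camera(name): name is "side" or "top"; returns a dict with "pixels" (400x640x3 uint8, red, green, blue), "depth" (400x640 float32, m along the optical axis (not along the pixel's ray), 0 where there is no reading), "intrinsics" (3x3 intrinsics, pixels), "k1" (the pictures are not rectified: a ray, as slopes to the right and down, at radius r is drawn at 1 + k1 r^2 times it, then the intrinsics apply), "R" (3x3) and "t" (3): a world point X has camera coordinates R X + t. Camera axes: x right, y down, z forward; pixel columns grow to the right and rows downward; lengths in m; the calibration is good to about 2 mm. A picture is of the moment at which its call begins.
- arm.sign_off(): hands the job in; it is judged then, once.
The state is a dict: "time_s": time; "qpos": joint angles; "dq": joint speeds; "effort": joint torques, N m; "ee_pos": TCP position; "eef_rot": TCP orientation; "force": force on the tool from outside, world axes, zero at the start; "moment": the same for the moment, N m; "opening": finger opening in m; "grip_force": force on a finger pad.
Only numpy, scipy, OpenCV 4.12 (cv2) and the standard library are available. Lean on these libraries where they do the work, as an engineer would, in place of code of your own. Each camera call takes 0.05 s, during which the arm holds its last target. There are 200 camera calls.

## Working session

There is one attempt and no reset: what is moved stays moved. The work goes in short steps, Python scripts to look and compute and a shell command to move; the robot and the scene stay as the last step left them, time stands still between calls to the robot, and variables do not carry over. Pictures are saved under pics/ and viewed, at most 14 in all, crops included, and the job is handed in when it is done.

```bash
mkdir -p pics
cat > h.py <<'E'
import numpy as np, cv2
from station import arm
def shot(name):
    d=arm.read_camera(name); return d
def save(d,fn,crop=None,scale=1):
    im=d["pixels"][:,:,::-1]
    if crop: x0,y0,x1,y1=crop; im=im[y0:y1,x0:x1]
    im=cv2.resize(im,None,fx=scale,fy=scale,interpolation=cv2.INTER_CUBIC)
    cv2.imwrite("pics/"+fn,im)
def ray(d,u,v):
    K=d["intrinsics"]; k=d["k1"]
    p=cv2.undistortPoints(np.array([[[u,v]]],float),np.array(K,float),np.array([k,0,0,0],float))[0,0]
    return np.array([p[0],p[1],1.0])
def atz(d,u,v,z):
    R=np.array(d["R"]);t=np.array(d["t"]); C=-R.T@t; r=R.T@ray(d,u,v)
    return C+r*(z-C[2])/r[2]
def atdepth(d,u,v):
    R=np.array(d["R"]);t=np.array(d["t"]); z=d["depth"][int(v),int(u)]
    return R.T@(ray(d,u,v)*z-t)
E
python3 - <<'E'
from h import *
o=arm.get_obs(); print({k:np.round(v,3).tolist() for k,v in o.items()}, arm.finger_overhang)
for n in("top","side"):
    d=shot(n); np.save(n+".npy",d,allow_pickle=True); save(d,n+"0.png",scale=1.25)
    print(n,d["intrinsics"],d["k1"],-np.array(d["R"]).T@d["t"],d["R"])
E
```

```text
{'time_s': 0.0, 'qpos': [1.067, 0.537, -0.004, 1.539, 0.003, 1.067, -0.071], 'dq': [0.0, -0.0, 0.0, -0.0, -0.0, -0.001, 0.0], 'effort': [-0.0, -57.098, 0.991, -25.16, -0.056, 0.018, 0.0], 'ee_pos': [0.275, -0.588, 0.26], 'eef_rot': [-3.065, -0.682, 0.001], 'force': [0.265, -0.318, -0.004], 'moment': [-0.059, 0.002, -0.031], 'grip_force': 0.0, 'opening': 0.088} 0.022
top [[473.15017074   0.         322.34260105]
 [  0.         473.15017074 199.41190696]
 [  0.           0.           1.        ]] 0.044781787830287426 [0.54351858 0.00163564 1.16963007] [[ 0.02377707 -0.99960212  0.01517426]
 [-0.99897053 -0.02434313 -0.03827926]
 [ 0.03863341 -0.01424847 -0.99915186]]
side [[483.70557503   0.         322.01998306]
 [  0.         483.70557503 200.73203971]
 [  0.           0.           1.        ]] -0.1340546428600486 [-0.05258767  0.51793881  0.75229198] [[-0.63181471 -0.77510536  0.00467529]
 [-0.49419544  0.39817408 -0.77280546]
 [ 0.59714407 -0.49058036 -0.63462577]]
```

View pics/top0.png

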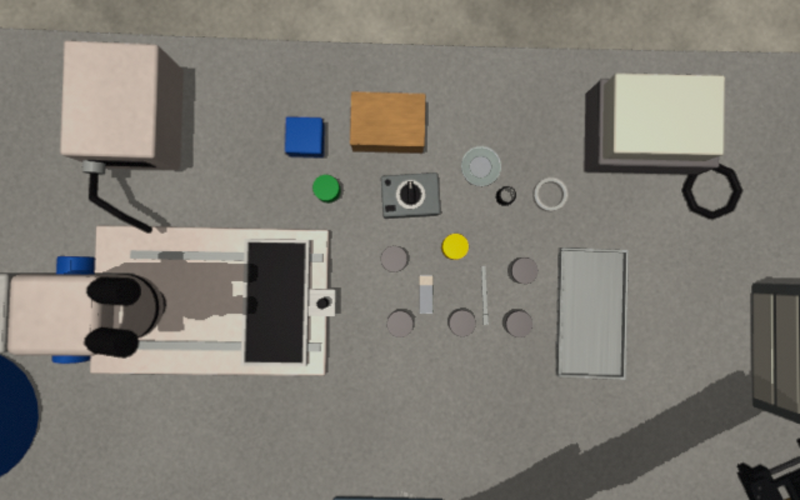

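View pics/side0.png

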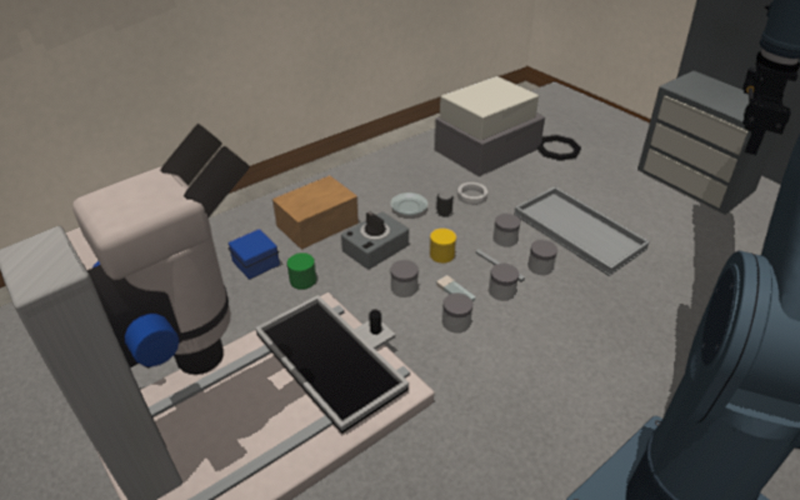

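The top view (1.25x) shows five grey pots at about (394,259), (400,323), (462,322), (524,271) and (518,323). The stage's black floor is centred near (276,301), its handle at (323,302), the key at (410,194) and the tray at (592,313). Green and yellow look-alikes are at (326,188) and (455,247). The side view confirms five pots.

```bash
cat >> h.py <<'E'
def world(d):
    K=np.array(d["intrinsics"],float); h,w=d["depth"].shape
    u,v=np.meshgrid(np.arange(w),np.arange(h)); P=np.stack([u,v],-1).reshape(-1,1,2).astype(float)
    n=cv2.undistortPoints(P,K,np.array([d["k1"],0,0,0.]))[:,0]
    X=np.c_[n,np.ones(len(n))]*d["depth"].reshape(-1,1)
    return ((X-np.array(d["t"]))@np.array(d["R"])).reshape(h,w,3)
def pots(d,zlo=.038,zhi=.056):
    """cap discs at z~.048 on bench, in the top view"""
    W=world(d); m=((W[...,2]>zlo)&(W[...,2]<zhi)&(d["depth"]>0)).astype(np.uint8)
    n,l,s,c=cv2.connectedComponentsWithStats(m)
    out=[]
    for i in range(1,n):
        if s[i,4]>80:
            p=W[l==i]; out.append((*np.round(np.r_[(p[:,:2].min(0)+p[:,:2].max(0))/2,np.ptp(p[:,:2],axis=0),np.median(p[:,2])],4).tolist(),int(s[i,4]),np.round(c[i]).tolist()))
    return out
E
python3 - <<'E'
from h import *
d=np.load("top.npy",allow_pickle=True).item()
for p in pots(d): print(p)
W=world(d)
def box(zlo,zhi,x0,y0,x1,y1):
    s=W[y0:y1,x0:x1]; m=(s[...,2]>zlo)&(s[...,2]<zhi)
    p=s[m][:,:2].astype(np.float32); r=cv2.minAreaRect(p); return np.round(r[0],4),np.round(r[1],4),round(r[2],2),p.min(0),p.max(0)
print("tray",box(.012,.03,440,190,510,310))
print("rim",box(.051,.066,190,185,252,300))
print("base",box(.024,.036,70,175,270,305))
print("handle",box(.075,.1,245,225,275,255))
print("key",box(.07,.09,305,135,355,175)); print("boxtop",box(.038,.052,300,130,360,180))
for u,v in ((394,259),(400,323),(462,322),(524,271),(518,323)): print(np.round(atz(d,u/1.25,v/1.25,.048),4))
save(d,"topz.png",(190,130,360,310),3.3)
E
```

```text
(0.8314, 0.4372, 0.1997, 0.0363, 0.0474, 252, [139.0, 94.0])
(0.8287, -0.4709, 0.1603, 0.2078, 0.0468, 278, [491.0, 116.0])
(0.7996, 0.1804, 0.0711, 0.0714, 0.0491, 893, [243.0, 108.0])
(0.6927, -0.0255, 0.0869, 0.1118, 0.045, 1410, [328.0, 156.0])
(0.701, 0.1359, 0.0483, 0.0499, 0.0476, 355, [260.0, 150.0])
(0.5953, -0.1133, 0.0481, 0.048, 0.0481, 349, [364.0, 197.0])
(0.4827, 0.2221, 0.2354, 0.2195, 0.0457, 5541, [222.0, 242.0])
(0.5686, 0.0027, 0.0477, 0.0478, 0.048, 345, [315.0, 207.0])
(0.5531, -0.2451, 0.0479, 0.0482, 0.0476, 354, [419.0, 216.0])
(0.4208, -0.6964, 0.2361, 0.011, 0.0473, 488, [612.0, 276.0])
(0.4462, -0.011, 0.0473, 0.0497, 0.0477, 355, [320.0, 259.0])
(0.451, -0.1292, 0.0476, 0.0499, 0.0477, 359, [369.0, 258.0])
(0.4514, -0.2365, 0.0479, 0.0485, 0.0478, 359, [415.0, 259.0])
(0.2608, 0.6977, 0.1813, 0.0484, 0.0463, 445, [11.0, 332.0])
tray (array([ 0.4732, -0.3849]), array([0.1328, 0.2512]), 89.07, array([ 0.34792247, -0.4526546 ], dtype=float32), array([ 0.59950024, -0.3171217 ], dtype=float32))
rim (array([0.4828, 0.2199]), array([0.2354, 0.1296]), 0.06, array
[... 157 characters left out ...]
[0.3409832 , 0.11305408], dtype=float32), array([0.622647 , 0.5696157], dtype=float32))
handle (array([0.4826, 0.1327]), array([0.0184, 0.0183]), 4.03, array([0.47335172, 0.12343628], dtype=float32), array([0.4915386 , 0.14203876], dtype=float32))
key (array([ 0.6919, -0.0257]), array([0.0413, 0.0117]), 1.57, array([ 0.67120975, -0.03194788], dtype=float32), array([ 0.71259016, -0.01944084], dtype=float32))
boxtop (array([ 0.6927, -0.0257]), array([0.0801, 0.11  ]), 4.8, array([ 0.6492523 , -0.08138309], dtype=float32), array([0.73614186, 0.03037942], dtype=float32))
[0.568  0.0021 0.048 ]
[ 0.4475 -0.0121  0.048 ]
[ 0.4521 -0.1293  0.048 ]
[ 0.5512 -0.245   0.048 ]
[ 0.4528 -0.2351  0.048 ]
```

View pics/topz.png

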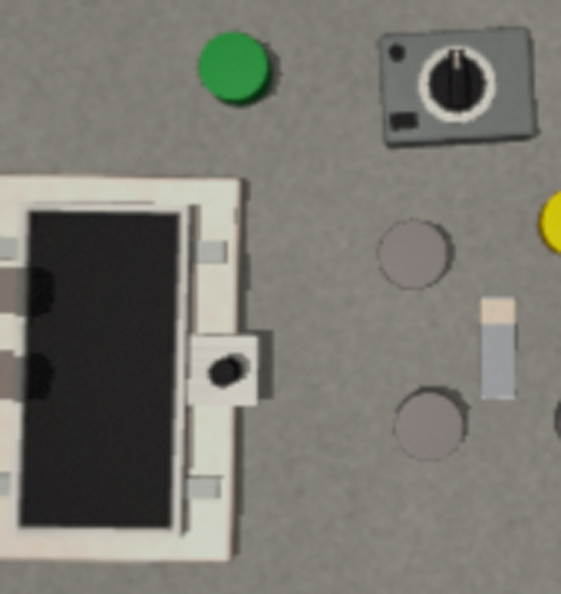

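The zoomed crop shows the handle post at the right of the stage, the key bar roughly along world x, and the control box turned about 5° counter-clockwise. First I'll go to the pot at (0.553, -0.245).

```bash
python3 -m handwheel '[[[0,0.06,0],-0.0465],[[0,0.06,0],-0.0465],[[0,0.06,0],-0.0465],[[0,0.06,0],0]]' 0.8 50
python3 -m handwheel '[[[0.0463,0.0272,-0.0167],0],[[0.0463,0.0272,-0.0167],0],[[0.0463,0.0272,-0.0167],0],[[0.0463,0.0272,-0.0167],0],[[0.0463,0.0272,-0.0167],0],[[0.0463,0.0272,-0.0167],0],[[0.0463,0.0272,-0.0167],0],[[0.0463,0.0272,-0.0167],0]]'
python3 -m handwheel '[[[0,0,0],0],[[0,0,0],0]]'
```

```text
time_s: 0.5
ee_pos: [0.2753, -0.4067, 0.2603]
eef_rot: [-3.141, 0.007, 0.001]
force: [0.7, 0.0, 0.4]
opening: 0.0705
grip_force: 0.0
time_s: 1.3
ee_pos: [0.5544, -0.2444, 0.1597]
eef_rot: [-3.141, 0.001, 0.001]
force: [-0.3, -0.5, 0.8]
opening: 0.0706
grip_force: 0.0
time_s: 1.5
ee_pos: [0.5533, -0.2446, 0.1597]
eef_rot: [-3.141, -0.002, 0.002]
force: [-0.9, -1.0, 0.6]
opening: 0.0704
grip_force: 0.0
```

```bash
python3 -m handwheel '[[[0,0,-0.0419],0],[[0,0,-0.0419],0],[[0,0,-0.0419],0],[[0,0,-0.0419],0],[[0,0,0],0]]' | grep -E 'ee_pos|force'
python3 -m handwheel '[[[0,0,0],0],[[0,0,0],0],[[0,0,0],0],[[0,0,0],0]]' 0 50
python3 -m handwheel '[[[0,0,0.035],0],[[0,0,0.035],0],[[0,0,0],0],[[0,0,0],0],[[0,0,0],0]]'
python3 -m handwheel '[[[0,0,0],0],[[0,0,0],0]]'|grep force
```

```text
ee_pos: [0.5491, -0.2459, 0.0315]
force: [-0.6, -0.1, -1.3]
grip_force: 0.0
time_s: 2.4
ee_pos: [0.5544, -0.2465, 0.0369]
eef_rot: [3.14, -0.001, 0.004]
force: [-0.6, -0.4, 7.8]
opening: 0.049
grip_force: 50.0
time_s: 2.9
ee_pos: [0.5527, -0.2452, 0.0866]
eef_rot: [-3.141, 0.0, 0.002]
force: [0.4, -1.6, -0.6]
opening: 0.0491
grip_force: 50.0
force: [0.2, -0.1, -0.7]
grip_force: 50.0
```

```bash
python3 -m handwheel '[[[0,-0.047,0],0],[[0,-0.047,0],0],[[0,-0.047,0],0],[[0,-0.047,0],0],[[0,0,0],0]]'
python3 -m handwheel '[[[0,0,-0.025],0],[[0,0,-0.025],0],[[0,0,-0.012],0],[[0,0,0],0],[[0,0,0],0]]' | grep -E 'ee_pos|force|open'
python3 -m handwheel '[[[0,0,0],0],[[0,0,0],0]]' 0.72 | grep -E 'ee_pos|force|open'
python3 -m handwheel '[[[0,0,0.03],0],[[0,0,0.05],0],[[0,0,0.05],0],[[0,0,0],0],[[0,0,0],0]]'
python3 -m handwheel '[[[0,0,0],0]]'|grep force;python3 -m handwheel '[[[0,0,0],0]]'|grep force
python3 - <<'E'
from h import *
d=shot("top"); save(d,"t1.png",(230,130,530,330),2.6)
for p in pots(d):
    if .04<p[2]<.06: print(p)
E
```

```text
time_s: 3.6
ee_pos: [0.5509, -0.3936, 0.0869]
eef_rot: [3.137, -0.012, -0.002]
force: [-0.3, 0.2, -0.3]
opening: 0.0492
grip_force: 50.0
ee_pos: [0.5528, -0.3836, 0.0407]
force: [-6.4, 4.7, 16.3]
opening: 0.0492
grip_force: 50.0
ee_pos: [0.5533, -0.3847, 0.0395]
force: [0.0, -0.0, -0.5]
opening: 0.0624
grip_force: 0.0
time_s: 4.8
ee_pos: [0.5537, -0.386, 0.1382]
eef_rot: [3.141, 0.001, 0.001]
force: [-0.8, 0.5, -0.5]
opening: 0.0633
grip_force: 0.0
force: [-0.0, -0.3, -0.4]
grip_force: 0.0
force: [-1.2, -0.7, -0.9]
grip_force: 0.0
(0.7012, 0.1355, 0.0486, 0.0496, 0.0477, 357, [260.0, 150.0])
(0.5952, -0.1132, 0.0479, 0.0484, 0.0476, 350, [364.0, 197.0])
(0.5686, 0.0026, 0.0478, 0.0477, 0.0476, 349, [315.0, 207.0])
(0.4459, -0.011, 0.0474, 0.0496, 0.0476, 356, [320.0, 259.0])
(0.451, -0.1293, 0.0478, 0.0505, 0.0477, 359, [369.0, 258.0])
(0.4512, -0.2361, 0.0479, 0.0502, 0.0475, 361, [415.0, 259.0])
```

View pics/t1.png

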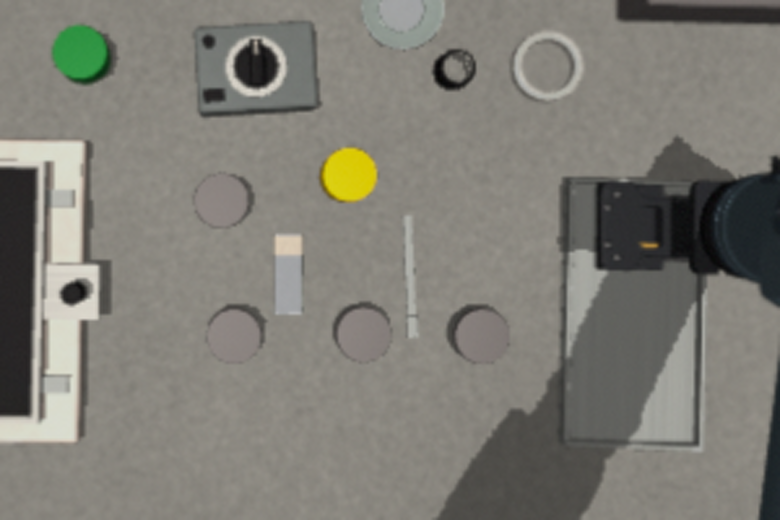

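The first pot was light. It stands in the tray's far slot, and nothing else has moved.

```bash
python3 -m handwheel '[[[-0.034,0.05,0],0],[[-0.034,0.05,0],0],[[-0.034,0.05,0],0],[[-0.034,0.05,0],0],[[0,0,0],0],[[0,0,0],0]]'|grep -E 'ee_pos|force'
python3 -m handwheel '[[[0,0,-0.0344],0],[[0,0,-0.0344],0],[[0,0,-0.0344],0],[[0,0,-0.0344],0],[[0,0,0],0]]' | grep -E 'ee_pos|force'
python3 -m handwheel '[[[0,0,0],0],[[0,0,0],0],[[0,0,0],0],[[0,0,0],0]]' 0 50
python3 -m handwheel '[[[0,0,0.035],0],[[0,0,0.035],0],[[0,0,0],0],[[0,0,0],0],[[0,0,0],0]]'
python3 -m handwheel '[[[0,0,0],0]]'|grep force;python3 -m handwheel '[[[0,0,0],0]]'|grep force
```

```text
ee_pos: [0.4511, -0.2359, 0.1381]
force: [0.2, -1.0, 0.7]
grip_force: 0.0
ee_pos: [0.4502, -0.2369, 0.0322]
force: [-0.7, 0.7, -0.6]
grip_force: 0.0
time_s: 6.55
ee_pos: [0.4521, -0.2369, 0.0361]
eef_rot: [3.141, -0.001, 0.003]
force: [-0.6, -0.7, 2.3]
opening: 0.0488
grip_force: 50.0
time_s: 7.05
ee_pos: [0.4508, -0.2362, 0.087]
eef_rot: [-3.141, 0.0, 0.002]
force: [0.4, 0.0, -1.0]
opening: 0.0487
grip_force: 50.0
force: [-0.5, 0.4, 0.2]
grip_force: 50.0
force: [0.4, -0.3, -0.8]
grip_force: 50.0
```

Light as well, so it goes to the tray's middle slot.

```bash
python3 -m handwheel '[[[0.006,-0.04,0],0],[[0.006,-0.04,0],0],[[0.006,-0.04,0],0],[[0.006,-0.04,0],0],[[0.005,-0.0387,0],0],[[0,0,0],0]]'
python3 -m handwheel '[[[0,0,-0.025],0],[[0,0,-0.025],0],[[0,0,-0.0105],0],[[0,0,0],0],[[0,0,0],0]]' | grep -E 'ee_pos|force|open'
python3 -m handwheel '[[[0,0,0],0],[[0,0,0],0]]' 0.72 | grep -E 'ee_pos|force|open'
python3 -m handwheel '[[[0,0,0.03],0],[[0,0,0.05],0],[[0,0,0.05],0],[[0,0,0],0],[[0,0,0],0]]'
python3 - <<'E'
from h import *
d=shot("top"); save(d,"t2.png",(230,130,530,330),2.6)
for p in pots(d):
    if .04<p[2]<.06: print(p)
E
```

```text
time_s: 7.85
ee_pos: [0.4721, -0.3905, 0.0872]
eef_rot: [3.138, -0.009, 0.0]
force: [-0.2, 0.3, -0.8]
opening: 0.0492
grip_force: 50.0
ee_pos: [0.4733, -0.3853, 0.0425]
force: [-0.5, -0.3, -1.0]
opening: 0.049
grip_force: 50.0
ee_pos: [0.4736, -0.3858, 0.0431]
force: [0.6, -0.0, -0.3]
opening: 0.0621
grip_force: 0.0
time_s: 9.05
ee_pos: [0.4736, -0.3859, 0.141]
eef_rot: [3.14, -0.001, 0.003]
force: [0.5, 0.1, -0.4]
opening: 0.0638
grip_force: 0.0
(0.7006, 0.136, 0.0482, 0.0499, 0.0479, 354, [260.0, 150.0])
(0.5952, -0.1133, 0.0481, 0.0482, 0.0477, 351, [364.0, 197.0])
(0.5685, 0.0027, 0.0476, 0.0478, 0.0477, 349, [315.0, 207.0])
(0.5516, -0.3813, 0.0476, 0.0516, 0.0522, 379, [477.0, 218.0])
(0.4459, -0.0111, 0.0476, 0.0497, 0.0477, 353, [320.0, 259.0])
(0.4511, -0.1293, 0.0472, 0.0499, 0.0477, 358, [369.0, 258.0])
```

```bash
python3 -m handwheel '[[[-0.0043,0.0489,0],-0.0476],[[-0.0043,0.0489,0],-0.0476],[[-0.0043,0.0489,0],-0.0476],[[-0.0043,0.0489,0],-0.0476],[[-0.0043,0.0489,0],-0.0476],[[-0.0043,0.0489,0],-0.0476],[[-0.0043,0.0489,0],-0.0476],[[0,0,0],0]]'
python3 -m handwheel '[[[0,0,0],0],[[0,0,0],0]]'|grep -E 'ee_pos|force'
python3 - <<'E'
from h import *
d=np.load("top.npy",allow_pickle=True).item()
for u,v in((408,215),(412,338),(408,338)): print(atz(d,230+u/2.6,130+v/2.6,.008))
E
```

```text
time_s: 9.9
ee_pos: [0.4492, -0.1229, 0.1383]
eef_rot: [-2.723, 1.565, 0.008]
force: [0.2, -0.2, 0.1]
opening: 0.0637
grip_force: 0.0
ee_pos: [0.4502, -0.13, 0.1393]
force: [0.3, 0.6, 0.2]
grip_force: 0.0
[ 0.5596498  -0.17438426  0.008     ]
[ 0.44408295 -0.18018446  0.008     ]
[ 0.4439926  -0.17641986  0.008     ]
```

```bash
python3 -m handwheel '[[[0,0,-0.0355],0],[[0,0,-0.0355],0],[[0,0,-0.0355],0],[[0,0,-0.0345],0],[[0,0,0],0]]' | grep -E 'ee_pos|force'
python3 -m handwheel '[[[0,0,0],0],[[0,0,0],0],[[0,0,0],0],[[0,0,0],0]]' 0 50
python3 -m handwheel '[[[0,0,0.035],0],[[0,0,0.035],0],[[0,0,0],0],[[0,0,0],0],[[0,0,0],0]]'
python3 -m handwheel '[[[0,0,0],0]]'|grep force;python3 -m handwheel '[[[0,0,0],0]]'|grep force
```

```text
ee_pos: [0.4482, -0.13, 0.0314]
force: [-0.3, -0.3, -0.5]
grip_force: 0.0
time_s: 11.0
ee_pos: [0.451, -0.1292, 0.0349]
eef_rot: [-2.72, 1.571, -0.002]
force: [-2.2, -2.2, 2.4]
opening: 0.0487
grip_force: 50.0
time_s: 11.5
ee_pos: [0.4498, -0.1284, 0.0857]
eef_rot: [2.721, -1.57, -0.002]
force: [-0.2, -0.2, -4.3]
opening: 0.0487
grip_force: 50.0
force: [-0.3, 0.1, -3.1]
grip_force: 50.0
force: [-0.7, 0.7, -4.1]
grip_force: 50.0
```

Heavy, about 4 N. It goes on the stage's near slot at (0.411, 0.223), with the tool turned back on the way.

```bash
python3 -m handwheel '[[[0,0,0.0333],0],[[-0.0107,0.03,0],0.0476],[[-0.0107,0.04,0],0.0476],[[-0.0107,0.045,0],0.0476],[[-0.0107,0.045,0],0.0476],[[-0.0105,0.045,0],0.0476],[[0,0.045,0],0.0476],[[0,0.045,0],0.0476]]'
python3 -m handwheel '[[[0,0.045,0],0],[[0,0.045,0],0],[[0,0.045,0],0],[[0,0.03,0],0],[[0,0.01,0],0],[[0,0,0],0],[[0,0,0],0],[[0,0,0],0]]'
```

```text
time_s: 12.5
ee_pos: [0.41, 0.0936, 0.1112]
eef_rot: [3.141, 0.009, -0.001]
force: [1.1, 0.2, -3.1]
opening: 0.0491
grip_force: 50.0
time_s: 13.3
ee_pos: [0.4106, 0.2218, 0.1112]
eef_rot: [3.14, -0.004, -0.001]
force: [0.2, -0.2, -3.8]
opening: 0.0489
grip_force: 50.0
```

```bash
python3 -m handwheel '[[[0,0,-0.02],0],[[0,0,-0.013],0],[[0,0,-0.006],0],[[0,0,0],0],[[0,0,0],0]]' | grep -E 'ee_pos|force|open'
python3 -m handwheel '[[[0,0,0],0],[[0,0,0],0]]' 0.72 | grep -E 'ee_pos|force|open'
python3 -m handwheel '[[[0,0,0.03],0],[[0,0,0.05],0],[[0,0,0.05],0],[[0,0,0],0],[[0,0,0],0]]'
python3 - <<'E'
from h import *
d=shot("top"); save(d,"t3.png",(150,100,450,330),2.6)
for p in pots(d):
    if .04<p[2]<.06: print(p)
for p in pots(d,.085,.1): print(p)
E
```

```text
ee_pos: [0.4106, 0.2236, 0.0823]
force: [0.7, -0.8, -3.6]
opening: 0.0492
grip_force: 50.0
ee_pos: [0.4111, 0.2241, 0.0828]
force: [0.3, -0.6, 0.2]
opening: 0.0625
grip_force: 0.0
time_s: 14.5
ee_pos: [0.4112, 0.2241, 0.1807]
eef_rot: [-3.14, 0.001, -0.004]
force: [0.1, -0.5, -1.3]
opening: 0.0637
grip_force: 0.0
(0.701, 0.1356, 0.0483, 0.05, 0.0477, 355, [260.0, 150.0])
(0.5953, -0.1135, 0.0482, 0.0483, 0.0476, 351, [364.0, 197.0])
(0.5685, 0.0027, 0.0476, 0.0477, 0.0478, 348, [315.0, 207.0])
(0.5517, -0.381, 0.0477, 0.0517, 0.0522, 385, [477.0, 218.0])
(0.473, -0.3831, 0.0492, 0.0498, 0.0522, 359, [477.0, 251.0])
(0.4459, -0.011, 0.0475, 0.0496, 0.0477, 351, [320.0, 259.0])
(0.8288, 0.4309, 0.1942, 0.0233, 0.0926, 232, [132.0, 88.0])
(0.8292, -0.477, 0.1604, 0.2199, 0.0895, 820, [512.0, 118.0])
(0.7095, 0.5114, 0.0456, 0.1283, 0.094, 241, [79.0, 134.0])
(0.42, -0.6957, 0.2394, 0.0105, 0.0924, 475, [625.0, 281.0])
(0.2558, 0.6818, 0.0783, 0.0104, 0.0889, 95, [1.0, 340.0])
```

View pics/t3.png

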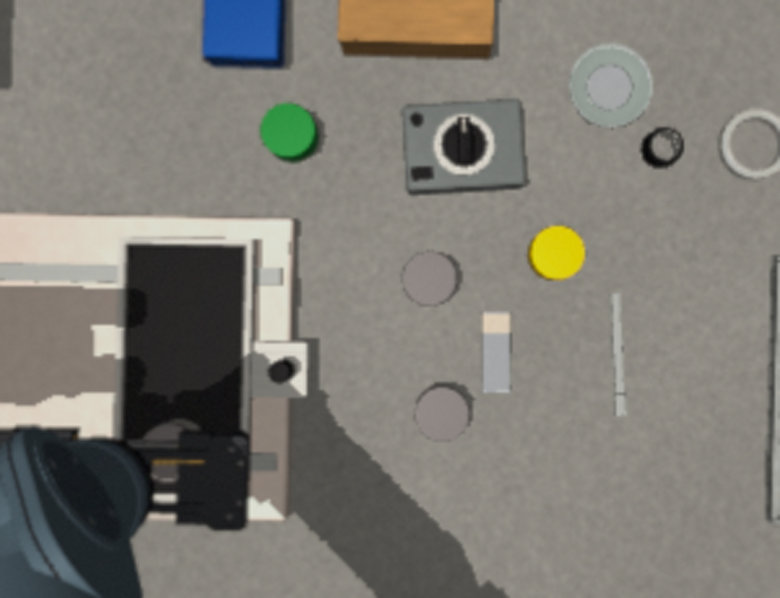

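The crop shows pot three on the near end of the stage, and the two remaining pots unmoved at crop (430,278) and (442,413). Next is (0.446, -0.011).

```bash
python3 -m handwheel '[[[0.0067,-0.0448,0],0],[[0.0067,-0.0448,0],0],[[0.0067,-0.0448,0],0],[[0.0067,-0.0448,0],0],[[0.0067,-0.0448,0],0],[[0.0067,-0.0448,0],0],[[0.0067,-0.0448,0],0],[[0,0,0],0]]'|grep -E 'ee_pos|force'
python3 -m handwheel '[[[0,0,-0.0488],0],[[0,0,-0.0488],0],[[0,0,-0.0488],0],[[0,0,-0.0488],0],[[0,0,0],0]]' | grep -E 'ee_pos|force'
python3 -m handwheel '[[[0,0,0],0],[[0,0,0],0],[[0,0,0],0],[[0,0,0],0]]' 0 50
python3 -m handwheel '[[[0,0,0.035],0],[[0,0,0.035],0],[[0,0,0],0],[[0,0,0],0],[[0,0,0],0]]'
python3 -m handwheel '[[[0,0,0],0]]'|grep force;python3 -m handwheel '[[[0,0,0],0]]'|grep force
```

```text
ee_pos: [0.4451, -0.0161, 0.1785]
force: [0.2, 0.9, -1.5]
grip_force: 0.0
ee_pos: [0.4415, -0.0106, 0.0291]
force: [0.3, -0.3, -0.4]
grip_force: 0.0
time_s: 16.25
ee_pos: [0.4465, -0.0114, 0.0345]
eef_rot: [-3.141, 0.001, -0.004]
force: [-0.5, 0.1, 3.2]
opening: 0.049
grip_force: 50.0
time_s: 16.75
ee_pos: [0.445, -0.0115, 0.0852]
eef_rot: [3.142, -0.001, -0.002]
force: [0.5, -1.2, -4.5]
opening: 0.0491
grip_force: 50.0
force: [0.2, -1.3, -3.9]
grip_force: 50.0
force: [0.4, -0.2, -4.1]
grip_force: 50.0
```

Heavy too, about 4 N. It goes on the stage's far slot, moving in x first to clear the handle.

```bash
python3 -m handwheel '[[[0,0,0.0345],0],[[0.0365,0,0],0],[[0.0365,0,0],0],[[0.0365,0.01,0],0],[[0.0365,0.02,0],0],[[0,0.04,0],0],[[0,0.045,0],0],[[0,0.045,0],0]]'
python3 -m handwheel '[[[0,0.045,0],0],[[0,0.045,0],0],[[0,0.04,0],0],[[0,0.0227,0],0],[[0,0,0],0],[[0,0,0],0],[[0,0,0],0]]'
python3 -m handwheel '[[[0,0,-0.02],0],[[0,0,-0.013],0],[[0,0,-0.005],0],[[0,0,0],0],[[0,0,0],0]]' | grep -E 'ee_pos|force|open'
```

```text
time_s: 17.75
ee_pos: [0.5547, 0.1094, 0.1107]
eef_rot: [3.141, -0.002, -0.003]
force: [0.7, -0.1, -3.4]
opening: 0.0491
grip_force: 50.0
time_s: 18.45
ee_pos: [0.5555, 0.2204, 0.1113]
eef_rot: [3.14, -0.005, -0.001]
force: [0.5, 0.0, -3.7]
opening: 0.0493
grip_force: 50.0
ee_pos: [0.5553, 0.223, 0.0831]
force: [-0.5, 0.3, -3.5]
opening: 0.0489
grip_force: 50.0
```

```bash
python3 -m handwheel '[[[0,0,-0.0013],0],[[0,0,0],0]]' | grep -E 'ee_pos|force|open'
python3 -m handwheel '[[[0,0,0],0],[[0,0,0],0]]' 0.72 | grep -E 'ee_pos|force|open'
python3 -m handwheel '[[[0,0,0.03],0],[[0,0,0.05],0],[[0,0,0.05],0],[[0,0,0],0],[[0,0,0],0]]'
python3 - <<'E'
from h import *
d=shot("top")
for p in pots(d):
    if .04<p[2]<.06: print(p)
for p in pots(d,.085,.1): print(p)
E
```

```text
ee_pos: [0.5554, 0.2232, 0.0825]
force: [-0.2, 0.2, -4.3]
opening: 0.049
grip_force: 50.0
ee_pos: [0.5559, 0.2233, 0.0829]
force: [-0.1, 0.9, 0.6]
opening: 0.0628
grip_force: 0.0
time_s: 19.85
ee_pos: [0.5559, 0.2233, 0.1809]
eef_rot: [-3.14, 0.001, -0.004]
force: [0.3, 0.3, -0.7]
opening: 0.0634
grip_force: 0.0
(0.7011, 0.1358, 0.0488, 0.0496, 0.0474, 357, [260.0, 150.0])
(0.5952, -0.1132, 0.0479, 0.0476, 0.0479, 350, [364.0, 197.0])
(0.5686, 0.0027, 0.0478, 0.0478, 0.0476, 347, [315.0, 207.0])
(0.5517, -0.381, 0.0476, 0.052, 0.0523, 369, [477.0, 218.0])
(0.473, -0.3822, 0.0495, 0.0505, 0.0524, 358, [477.0, 251.0])
(0.8284, 0.4621, 0.1983, 0.0856, 0.0922, 267, [129.0, 95.0])
(0.829, -0.4772, 0.1599, 0.2203, 0.0894, 816, [512.0, 118.0])
(0.7091, 0.5448, 0.0448, 0.0556, 0.0945, 195, [74.0, 135.0])
(0.5565, 0.2256, 0.0299, 0.0198, 0.0934, 115, [216.0, 210.0])
(0.42, -0.6966, 0.2393, 0.0108, 0.0927, 467, [625.0, 281.0])
(0.4132, 0.2229, 0.0493, 0.0472, 0.0935, 376, [216.0, 273.0])
(0.2646, 0.6821, 0.0824, 0.0123, 0.0894, 98, [1.0, 339.0])
```

```bash
python3 -m handwheel '[[[0.0024,-0.042,0],0],[[0.0024,-0.042,0],0],[[0.0024,-0.042,0],0],[[0.0024,-0.042,0],0],[[0.0024,-0.042,0],0],[[0.0025,-0.042,0],0],[[0.0025,-0.042,0],0],[[0,0,0],0]]'|grep -E 'ee_pos|force'
python3 -m handwheel '[[[0,0,-0.0488],0],[[0,0,-0.0488],0],[[0,0,-0.0488],0],[[0,0,-0.0485],0],[[0,0,0],0]]' | grep -E 'ee_pos|force'
python3 -m handwheel '[[[0,0,0],0],[[0,0,0],0],[[0,0,0],0],[[0,0,0],0]]' 0 50
python3 -m handwheel '[[[0,0,0.035],0],[[0,0,0.035],0],[[0,0,0],0],[[0,0,0],0],[[0,0,0],0]]'
python3 -m handwheel '[[[0,0,0],0]]'|grep force;python3 -m handwheel '[[[0,0,0],0]]'|grep force
```

```text
ee_pos: [0.5671, -0.0035, 0.1782]
force: [0.3, -0.9, -0.1]
grip_force: 0.0
ee_pos: [0.5632, 0.0032, 0.0283]
force: [-1.2, -0.3, 0.2]
grip_force: 0.0
time_s: 21.6
ee_pos: [0.569, 0.0026, 0.035]
eef_rot: [-3.141, 0.001, -0.004]
force: [-1.3, -0.4, 2.9]
opening: 0.0488
grip_force: 50.0
time_s: 22.1
ee_pos: [0.5674, 0.0025, 0.0855]
eef_rot: [3.142, -0.001, -0.002]
force: [0.0, -0.3, -0.7]
opening: 0.0491
grip_force: 50.0
force: [-0.4, -0.2, -0.1]
grip_force: 50.0
force: [-1.3, -0.6, -1.3]
grip_force: 50.0
```

Light, so it goes to the tray's near slot.

```bash
python3 -m handwheel '[[[0,0,0.0333],0],[[-0.0194,-0.0429,0],0],[[-0.0194,-0.0429,0],0],[[-0.0194,-0.0429,0],0],[[-0.0194,-0.0429,0],0],[[-0.0194,-0.0429,0],0],[[-0.0194,-0.0429,0],0]]'|grep -E 'ee_pos|force|open'
python3 -m handwheel '[[[-0.0194,-0.0429,0],0],[[-0.0194,-0.0429,0],0],[[-0.0194,-0.0429,0],0],[[-0.0194,-0.0429,0],0],[[-0.0194,-0.0429,0],0],[[-0.02,-0.0434,0],0],[[0,0,0],0],[[0,0,0],0]]'|grep -E 'ee_pos|force|open'
python3 -m handwheel '[[[0,0,-0.0333],0],[[0,0,-0.03],0],[[0,0,-0.02],0],[[0,0,-0.0095],0],[[0,0,0],0],[[0,0,0],0]]' | grep -E 'ee_pos|force|open'
```

```text
ee_pos: [0.4798, -0.1917, 0.1106]
force: [0.3, -0.1, -0.9]
opening: 0.0487
grip_force: 50.0
ee_pos: [0.3922, -0.3844, 0.1105]
force: [-0.2, 0.2, -1.7]
opening: 0.049
grip_force: 50.0
ee_pos: [0.3935, -0.3838, 0.0417]
force: [0.1, 0.3, -0.5]
opening: 0.0485
grip_force: 50.0
```

```bash
python3 -m handwheel '[[[0,0,0],0],[[0,0,0],0]]' 0.72 | grep -E 'ee_pos|force|open'
python3 -m handwheel '[[[0,0,0.03],0],[[0,0,0.05],0],[[0,0,0.05],0]]'|grep -E 'ee_pos|force|open'
python3 -m handwheel '[[[-0.02,0.05,0],-0.0455],[[0,0.05,0],-0.0455],[[0,0.05,0],-0.0455],[[0,0.05,0],-0.0455],[[0,0.05,0],-0.0455],[[0,0,0],-0.0455],[[0,0,0],-0.0455],[[0,0,0],0]]'
python3 - <<'E'
from h import *
d=shot("top"); save(d,"t4.png",(150,100,530,330),2.1)
W=world(d)
for p in pots(d):
    if .04<p[2]<.06: print(p)
for p in pots(d,.085,.1):
    if .04<p[2]<.06: print(p)
s=W[225:255,245:275]; m=(s[...,2]>.075)&(s[...,2]<.1); print(cv2.minAreaRect(s[m][:,:2].astype(np.float32)))
s=W[130:180,300:360]; m=(s[...,2]>.038)&(s[...,2]<.052); r=cv2.minAreaRect(s[m][:,:2].astype(np.float32)); print(r)
E
```

```text
ee_pos: [0.3933, -0.3842, 0.042]
force: [-0.8, -0.2, 0.6]
opening: 0.0621
grip_force: 0.0
ee_pos: [0.3926, -0.3837, 0.14]
force: [0.0, 0.1, 0.0]
opening: 0.0633
grip_force: 0.0
time_s: 25.7
ee_pos: [0.3783, -0.1962, 0.1393]
eef_rot: [-2.756, 1.508, -0.001]
force: [-0.2, 0.3, -0.2]
opening: 0.0632
grip_force: 0.0
(0.7011, 0.1355, 0.048, 0.0501, 0.0475, 354, [260.0, 150.0])
(0.5951, -0.1133, 0.048, 0.048, 0.0475, 347, [364.0, 197.0])
(0.5516, -0.3812, 0.0476, 0.0514, 0.0524, 372, [476.0, 218.0])
(0.473, -0.3825, 0.0492, 0.0503, 0.0522, 369, [477.0, 251.0])
(0.3943, -0.3814, 0.0507, 0.0487, 0.0524, 382, [476.0, 285.0])
(0.7088, 0.5467, 0.0449, 0.0531, 0.0946, 200, [74.0, 135.0])
(0.5555, 0.2231, 0.0458, 0.0476, 0.0936, 390, [218.0, 210.0])
(0.4124, 0.2253, 0.048, 0.0513, 0.0936, 421, [214.0, 273.0])
((0.48238345980644226, 0.13288575410842896), (0.018672317266464233, 0.01823262870311737), 89.75244140625)
((0.6925551295280457, -0.025668121874332428), (0.08010436594486237, 0.10986340045928955), 4.6122941970825195)
```

View pics/t4.png

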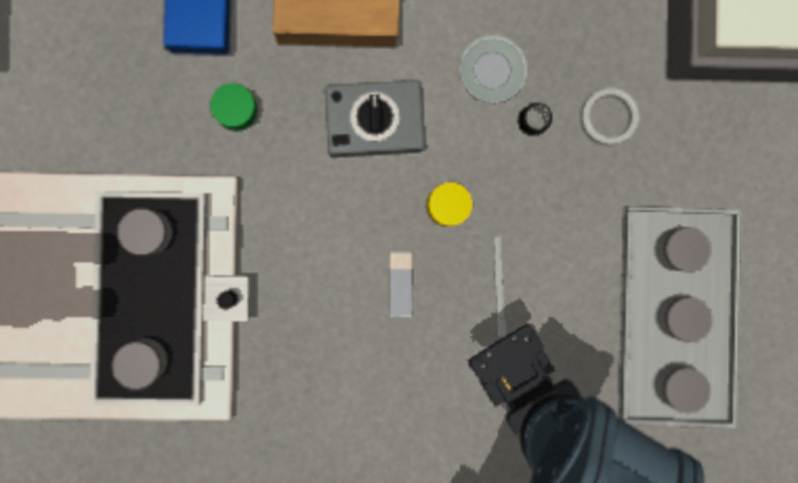

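All sorted: two pots stand on the stage (crop (144,231) and (139,363)) and three in the tray. Joint 7's range calls for tool yaw +90° at the handle, so I turn the other way round while moving there.

```bash
python3 -m handwheel '[[[0.0116,0.036,0],0.0455],[[0.0116,0.036,0],0.0455],[[0.0116,0.036,0],0.0455],[[0.0116,0.036,0],0.0455],[[0.0116,0.036,0],0.0455],[[0.0116,0.036,0],0.0455],[[0.0116,0.036,0],0.0455],[[0.0116,0.036,0],0.0455]]'|grep -E 'ee_pos|rot'
python3 -m handwheel '[[[0.0116,0.036,0],0.0455],[[0.0116,0.036,0],0.0455],[[0.0116,0.036,0],0.0455],[[0.0116,0.036,0],0.0455],[[0,0,0],0.0455],[[0,0,0],0.0455],[[0,0,0],0.0455],[[0,0,0],0.0455]]'|grep -E 'ee_pos|rot'
python3 -m handwheel '[[[0,0,0],0.0455],[[0,0,0],0.0455],[[0,0,0],0],[[0,0,0],0]]'|grep -E 'ee_pos|rot'
python3 -c "
from station import arm;print(arm.get_obs()['qpos'])"
```

```text
ee_pos: [0.4481, 0.0203, 0.1392]
eef_rot: [3.133, 0.238, 0.001]
ee_pos: [0.4827, 0.1271, 0.1391]
eef_rot: [2.505, 1.895, 0.001]
ee_pos: [0.4826, 0.1271, 0.139]
eef_rot: [-2.223, -2.22, -0.001]
[ 0.01601917  0.50692721 -0.45386755  2.00294094  0.33508652  0.70344018
 -0.64830642]
```

```bash
python3 -m handwheel '[[[0,0,-0.03],0],[[0,0,-0.03],0],[[0,0,-0.028],0],[[0,0,0],0]]'|grep -E 'ee_pos|force'
python3 -m handwheel '[[[0,0,0],0],[[0,0,0],0],[[0,0,0],0],[[0,0,0],0],[[0,0,0],0]]' 0 50|grep -E 'ee_pos|force|open'
python3 -m handwheel '[[[0,0.003,0],0],[[0,0.006,0],0],[[0,0.01,0],0],[[0,0.01,0],0],[[0,0.01,0],0],[[0,0.01,0],0],[[0,0.01,0],0],[[0,0.01,0],0]]'|grep -E 'ee_pos|force|open'
python3 - <<'E'
from h import *
d=shot("top")
for p in pots(d,.085,.1):
    if .04<p[2]<.06: print(p)
E
```

```text
ee_pos: [0.4808, 0.1269, 0.071]
force: [-0.6, -1.0, -0.0]
grip_force: 0.0
ee_pos: [0.4826, 0.1276, 0.0734]
force: [0.4, -0.2, 0.0]
opening: 0.0255
grip_force: 0.0
ee_pos: [0.482, 0.179, 0.0731]
force: [-1.2, -3.1, 5.5]
opening: 0.0186
grip_force: 50.0
(0.7091, 0.5457, 0.0452, 0.0554, 0.0947, 198, [74.0, 135.0])
(0.5553, 0.2744, 0.0478, 0.0523, 0.0933, 398, [194.0, 209.0])
```

```bash
python3 -m handwheel '[[[0,0.01,0],0],[[0,0.01,0],0],[[0,0.01,0],0],[[0,0.01,0],0],[[0,0.01,0],0],[[0,0.01,0],0],[[0,0.01,0],0],[[0,0.01,0],0]]'|grep -E 'ee_pos|force|open'
python3 -m handwheel '[[[0,0.008,0],0],[[0,0.006,0],0],[[0,0.006,0],0],[[0,0.005,0],0],[[0,0.005,0],0],[[0,0,0],0]]'|grep -E 'ee_pos|force|open'
python3 -m handwheel '[[[0,0.004,0],0],[[0,0.004,0],0],[[0,0,0],0]]'|grep -E 'ee_pos|force|open'
```

```text
ee_pos: [0.4816, 0.2389, 0.0731]
force: [-3.9, -3.1, 8.7]
opening: 0.0188
grip_force: 50.0
ee_pos: [0.4814, 0.2625, 0.0731]
force: [-3.8, -0.0, 5.1]
opening: 0.0184
grip_force: 50.0
ee_pos: [0.4814, 0.2683, 0.0731]
force: [-4.2, -0.5, 6.6]
opening: 0.019
grip_force: 50.0
```

```bash
for i in 1; do python3 -m handwheel '[[[0,0.004,0],0],[[0,0,0],0]]'; python3 -m handwheel '[[[0,0.004,0],0],[[0,0,0],0]]';python3 -m handwheel '[[[0,0.004,0],0],[[0,0,0],0]]'; python3 -m handwheel '[[[0,0.003,0],0],[[0,0,0],0]]'; done|grep -E 'ee_pos|force|open'
```

```text
ee_pos: [0.4813, 0.2711, 0.0731]
force: [-4.7, -1.4, 6.8]
opening: 0.0185
grip_force: 50.0
ee_pos: [0.4813, 0.2741, 0.0731]
force: [-3.9, -0.8, 7.1]
opening: 0.0191
grip_force: 50.0
ee_pos: [0.4814, 0.2754, 0.0731]
force: [-5.0, -5.2, 10.7]
opening: 0.0189
grip_force: 50.0
ee_pos: [0.4813, 0.2755, 0.0731]
force: [-5.5, -11.0, 15.1]
opening: 0.0192
grip_force: 50.0
```

The stage stopped at TCP y = 0.2755 with the force rising to 11 N, so it is against its stop. I release, back off and look.

```bash
python3 -m handwheel '[[[0,0,0],0],[[0,0,0],0],[[0,0,0],0]]' 0.72|grep -E 'ee_pos|force|open'
python3 -m handwheel '[[[0,0,0.03],0],[[0,0,0.03],0],[[0,0,0.03],0],[[0,-0.04,0],0.0438],[[0,-0.05,0],0.0438],[[0,-0.05,0],0.0438],[[0,-0.05,0],0.0438]]'|grep -E 'ee_pos|rot'
python3 -m handwheel '[[[0.0352,-0.0271,0],0.0438],[[0.0352,-0.0271,0],0.0438],[[0.0352,-0.0271,0],0.0438],[[0.0352,-0.0271,0],0.0438],[[0.0352,-0.0271,0],0.0438],[[0.0352,-0.0271,0],0.0438],[[0.0352,-0.0271,0],0.0438],[[0.0352,-0.0271,0],0.0438]]' 1|grep -E 'ee_pos|rot'
python3 -m handwheel '[[[0,0,0],0],[[0,0,0],0]]'|grep -E 'ee_pos|rot'
python3 - <<'E'
from h import *
print(arm.get_obs()['qpos'])
d=shot("top"); save(d,"t5.png",(90,100,470,330),2.1)
W=world(d)
for p in pots(d,.085,.1):
    if .04<p[2]<.06: print(p)
s=W[210:270,150:260]; m=(s[...,2]>.075)&(s[...,2]<.088); print(cv2.minAreaRect(s[m][:,:2].astype(np.float32)))
E
```

```text
ee_pos: [0.4824, 0.2795, 0.0729]
force: [0.0, -0.2, -0.2]
opening: 0.0403
grip_force: 0.0
ee_pos: [0.4824, 0.1357, 0.1405]
eef_rot: [1.524, 2.747, 0.001]
ee_pos: [0.6946, -0.027, 0.1402]
eef_rot: [-0.136, 3.138, 0.001]
ee_pos: [0.6935, -0.0261, 0.1397]
eef_rot: [0.124, -3.139, -0.002]
[ 0.43182881  0.87701831 -0.76069738  1.45734243  0.64771988  1.06909889
  1.18563614]
(0.7091, 0.5363, 0.045, 0.0753, 0.0944, 213, [75.0, 134.0])
(0.5554, 0.3701, 0.0476, 0.0481, 0.0934, 406, [152.0, 209.0])
(0.4117, 0.3715, 0.0509, 0.0519, 0.0937, 445, [148.0, 273.0])
((0.47879618406295776, 0.3405783176422119), (0.10685823112726212, 0.10434070229530334), 49.24208068847656)
```

View pics/t5.png

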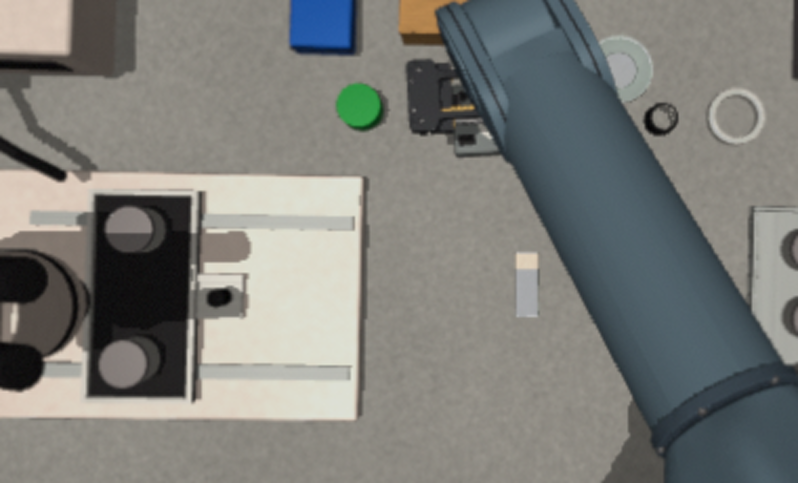

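The crop shows the stage under the lens with both pots standing on it, having travelled about 0.147 m. Something other than the stop, such as the wrist against the head, could have halted it, so I'll check with a push from behind the post using closed fingers, the body further back.

```bash
python3 -m handwheel '[[[-0.0234,0.029,0],-0.0438],[[-0.0234,0.029,0],-0.0438],[[-0.0234,0.029,0],-0.0438],[[-0.0234,0.029,0],-0.0438],[[-0.0234,0.029,0],-0.0438],[[-0.0234,0.029,0],-0.0438]]' 0|grep -E 'ee_pos|rot'
python3 -m handwheel '[[[-0.0234,0.029,0],-0.0438],[[-0.0234,0.029,0],-0.0438],[[-0.0234,0.029,0],-0.0438],[[-0.0234,0.029,0],-0.0438],[[-0.0234,0.029,0],-0.0438],[[-0.0234,0.029,0],-0.0438],[[0,0,0],0]]'|grep -E 'ee_pos|rot'
python3 -m handwheel '[[[0,0,-0.03],0],[[0,0,-0.03],0],[[0,0,-0.03],0],[[0,0,0],0],[[0,0,0],0]]'
python3 -m handwheel '[[[0,0.01,0],0],[[0,0.01,0],0],[[0,0.005,0],0],[[0,0.005,0],0],[[0,0,0],0]]'|grep -E 'ee_pos|force'
python3 -m handwheel '[[[0,0.004,0],0],[[0,0,0],0]]'|grep -E 'ee_pos|force'
python3 -m handwheel '[[[0,0.004,0],0],[[0,0,0],0]]'|grep -E 'ee_pos|force'
python3 -m handwheel '[[[0,0.004,0],0],[[0,0,0],0]]'|grep -E 'ee_pos|force'
```

```text
ee_pos: [0.5862, 0.1065, 0.1407]
eef_rot: [-1.149, -2.924, -0.0]
ee_pos: [0.4787, 0.2398, 0.1411]
eef_rot: [-2.214, -2.226, -0.001]
time_s: 35.85
ee_pos: [0.4825, 0.235, 0.0733]
eef_rot: [-2.219, -2.224, 0.001]
force: [0.6, 1.3, -0.1]
opening: 0.0007
grip_force: 0.0
ee_pos: [0.4829, 0.2584, 0.0732]
force: [0.1, 1.1, 0.3]
grip_force: 0.0
ee_pos: [0.483, 0.2592, 0.0728]
force: [-0.5, -3.3, 1.9]
grip_force: 1.7
ee_pos: [0.483, 0.2594, 0.0727]
force: [-0.6, -10.6, 8.6]
grip_force: 5.3
ee_pos: [0.4829, 0.2596, 0.0726]
force: [-2.6, -17.5, 13.5]
grip_force: 8.7
```

Pushing with 17 N gave no movement (the drag is only 2–3 N), so the stage really is home. Back to the key.

```bash
python3 -m handwheel '[[[0,-0.01,0],0],[[0,-0.03,0],0],[[0,0,0.03],0],[[0,0,0.03],0],[[0,0,0.03],0]]'|grep -E 'ee_pos|rot'
python3 -m handwheel '[[[0.0234,-0.0291,0],0.0438],[[0.0234,-0.0291,0],0.0438],[[0.0234,-0.0291,0],0.0438],[[0.0234,-0.0291,0],0.0438],[[0.0234,-0.0291,0],0.0438],[[0.0234,-0.0291,0],0.0438]]' 1|grep -E 'ee_pos|rot'
python3 -m handwheel '[[[0.0234,-0.0291,0],0.0438],[[0.0234,-0.0291,0],0.0438],[[0.0234,-0.0291,0],0.0438],[[0.0234,-0.0291,0],0.0438],[[0.0234,-0.0291,0],0.0438],[[0.0234,-0.0291,0],0.0438],[[0,0,0],0],[[0,0,0],0]]'|grep -E 'ee_pos|rot|open'
```

```text
ee_pos: [0.4828, 0.2368, 0.1411]
eef_rot: [-2.22, -2.222, -0.001]
ee_pos: [0.589, 0.105, 0.1405]
eef_rot: [1.133, 2.93, 0.002]
ee_pos: [0.6935, -0.0254, 0.14]
eef_rot: [0.124, -3.139, -0.002]
opening: 0.0884
```

```bash
python3 -m handwheel '[[[0,0,-0.025],0],[[0,0,-0.025],0],[[0,0,-0.02],0],[[0,0,-0.01],0],[[0,0,-0.007],0],[[0,0,0],0]]'|grep -E 'ee_pos|force'
python3 -m handwheel '[[[0,0,0],0],[[0,0,0],0],[[0,0,0],0],[[0,0,0],0],[[0,0,0],0],[[0,0,0],0],[[0,0,0],0],[[0,0,0],0]]' 0 40
python3 -m handwheel '[[[0,0,0],0],[[0,0,0],0]]'|grep -E 'ee_pos|force|open'
```

```text
ee_pos: [0.6932, -0.0253, 0.0743]
force: [0.1, 0.8, -0.1]
grip_force: 0.0
time_s: 40.25
ee_pos: [0.6939, -0.0253, 0.0756]
eef_rot: [-0.128, 3.138, 0.0]
force: [-0.9, -0.2, 2.0]
opening: 0.0263
grip_force: 1.4
ee_pos: [0.694, -0.0264, 0.0755]
force: [-0.9, 1.5, 5.3]
opening: 0.0115
grip_force: 40.6
```

```bash
cat > m.sh <<'E'
python3 -c "
from station import arm;o=arm.get_obs();import numpy as np
a=o['eef_rot'];print('yaw',np.degrees(2*np.arctan2(a[1],a[0]))%360,'mom',np.round(o['moment'],2),'q7',o['qpos'][6])"
E
python3 -m handwheel '[[[0,0,0],-0.035],[[0,0,0],-0.045],[[0,0,0],-0.045],[[0,0,0],-0.045],[[0,0,0],-0.045],[[0,0,0],-0.045],[[0,0,0],-0.045],[[0,0,0],-0.045]]'|grep -E 'ee_pos|force|open'; sh m.sh
python3 -m handwheel '[[[0,0,0],-0.02],[[0,0,0],-0.02],[[0,0,0],0]]'|grep -E 'ee_pos|force|open'; sh m.sh
```

```text
ee_pos: [0.6933, -0.0279, 0.0755]
force: [-3.2, -5.8, 7.1]
opening: 0.0116
grip_force: 42.2
yaw 121.27726811406835 mom [-1.    0.51  0.12] q7 0.17431154155059103
ee_pos: [0.6931, -0.028, 0.0756]
force: [-3.6, -5.5, 7.4]
opening: 0.0115
grip_force: 42.1
yaw 114.37561459738203 mom [-1.06  0.46  0.46] q7 0.07020018390246444
```

The moment jumped to 0.46 N m at 70°, well past the spring torque, so the key is at its stop. A touch more, then I let go.

```bash
python3 -m handwheel '[[[0,0,0],-0.008],[[0,0,0],0],[[0,0,0],0]]'|grep -E 'force'; sh m.sh
python3 -m handwheel '[[[0,0,0],0],[[0,0,0],0],[[0,0,0],0],[[0,0,0],0],[[0,0,0],0],[[0,0,0],0],[[0,0,0],0],[[0,0,0],0]]' 1
python3 -m handwheel '[[[0,0,0.03],0],[[0,0,0.03],0],[[0,0,0.03],0],[[-0.04,0.03,0],0],[[-0.04,0.03,0],0],[[-0.04,0.03,0],0],[[0,0,0],0]]'|grep -E 'ee_pos|rot|open'
python3 - <<'E'
from h import *
d=shot("top"); save(d,"t6.png",(90,100,470,330),2.1); W=world(d)
s=W[130:180,300:360]; m=(s[...,2]>.07)&(s[...,2]<.09); print(cv2.minAreaRect(s[m][:,:2].astype(np.float32)))
for p in pots(d,.085,.1):
    if .04<p[2]<.06: print(p)
E
```

```text
force: [-4.0, -5.7, 7.1]
grip_force: 42.4
yaw 113.05843348347769 mom [-1.08  0.5   0.7 ] q7 0.05037410271601927
time_s: 42.65
ee_pos: [0.6931, -0.0251, 0.0747]
eef_rot: [-1.732, -2.62, 0.001]
force: [0.6, -0.1, -0.3]
opening: 0.0741
grip_force: 0.0
ee_pos: [0.5993, 0.0466, 0.1427]
eef_rot: [-1.722, -2.623, 0.001]
opening: 0.0881
((0.6924766302108765, -0.025645382702350616), (0.04011796787381172, 0.011658948846161366), 1.9432129859924316)
(0.5553, 0.37, 0.0477, 0.0486, 0.0938, 405, [152.0, 209.0])
(0.4118, 0.3717, 0.0511, 0.0514, 0.0934, 444, [148.0, 273.0])
```

View pics/t6.png

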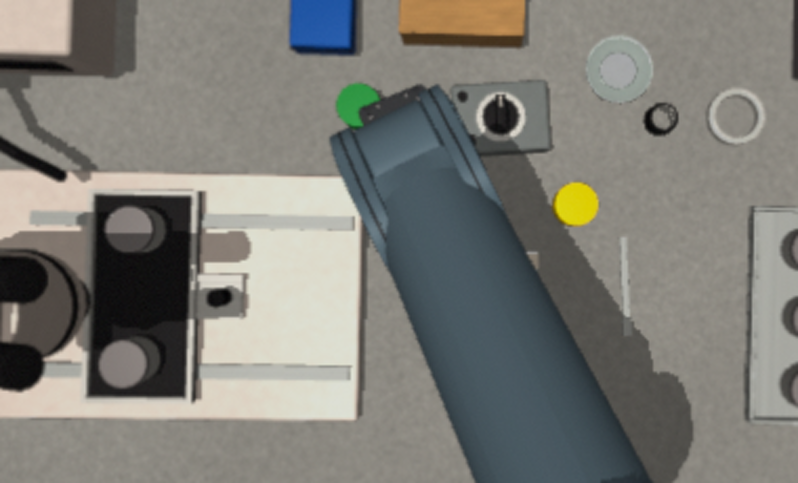

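The key is back at rest and the stage is still home with its pots. Now back to the handle to pull.

```bash
python3 -m handwheel '[[[-0.0201,0.0388,0],-0.0427],[[-0.0201,0.0388,0],-0.0427],[[-0.0201,0.0388,0],-0.0427],[[-0.0201,0.0388,0],0],[[-0.0201,0.0388,0],0],[[-0.0201,0.0388,0],0],[[-0.0201,0.0388,0],0],[[-0.0201,0.0388,0],0]]' 0.72|grep -E 'ee_pos|rot'
python3 -m handwheel '[[[0,0,0],0],[[0,0,0],0],[[0,0,0],0]]'|grep -E 'ee_pos|rot|force|open'
```

```text
ee_pos: [0.4838, 0.2756, 0.1427]
eef_rot: [2.223, 2.219, 0.001]
ee_pos: [0.4844, 0.2733, 0.1425]
eef_rot: [2.224, 2.218, -0.0]
force: [0.6, -0.6, -0.0]
opening: 0.0636
grip_force: 0.0
```

```bash
python3 -m handwheel '[[[-0.0027,0.0027,-0.025],0],[[0,0,-0.025],0],[[0,0,-0.025],0],[[0,0,-0.0173],0],[[0,0,0],0]]'|grep -E 'ee_pos|force'
python3 -m handwheel '[[[0,0,0],0],[[0,0,0],0],[[0,0,0],0],[[0,0,0],0],[[0,0,0],0],[[0,0,0],0],[[0,0,0],0],[[0,0,0],0]]' 0 50|grep -E 'ee_pos|force|open'
python3 -m handwheel '[[[0,-0.002,0],0],[[0,-0.004,0],0],[[0,-0.007,0],0],[[0,-0.01,0],0],[[0,-0.01,0],0],[[0,-0.01,0],0],[[0,-0.01,0],0],[[0,-0.01,0],0]]'|grep -E 'ee_pos|force|open'
```

```text
ee_pos: [0.4807, 0.2751, 0.0718]
force: [0.6, 0.2, -0.2]
grip_force: 0.0
ee_pos: [0.4813, 0.277, 0.0737]
force: [0.3, 0.2, 1.6]
opening: 0.0188
grip_force: 50.0
ee_pos: [0.4816, 0.2289, 0.0737]
force: [4.1, 3.0, -0.5]
opening: 0.0188
grip_force: 50.0
```

```bash
python3 -m handwheel '[[[0,-0.01,0],0],[[0,-0.01,0],0],[[0,-0.01,0],0],[[0,-0.01,0],0],[[0,-0.01,0],0],[[0,-0.01,0],0],[[0,-0.01,0],0],[[0,-0.01,0],0]]'|grep -E 'ee_pos|force|open'
python3 -m handwheel '[[[0,-0.01,0],0],[[0,-0.01,0],0],[[0,-0.01,0],0],[[0,-0.008,0],0],[[0,-0.006,0],0],[[0,-0.004,0],0],[[0,0,0],0]]'|grep -E 'ee_pos|force|open'
python3 -m handwheel '[[[0,-0.004,0],0],[[0,-0.004,0],0],[[0,0,0],0]]'|grep -E 'ee_pos|force|open'
python3 -m handwheel '[[[0,-0.004,0],0],[[0,-0.004,0],0],[[0,0,0],0]]'|grep -E 'ee_pos|force|open'
```

```text
ee_pos: [0.4819, 0.169, 0.0737]
force: [6.7, 3.2, -2.5]
opening: 0.0185
grip_force: 50.0
ee_pos: [0.4822, 0.1322, 0.0737]
force: [7.2, 0.2, -1.8]
opening: 0.019
grip_force: 50.0
ee_pos: [0.4822, 0.1265, 0.0737]
force: [6.6, 1.0, -2.7]
opening: 0.0188
grip_force: 50.0
ee_pos: [0.4822, 0.1205, 0.0736]
force: [5.6, 1.3, -1.4]
opening: 0.0185
grip_force: 50.0
```

```bash
(python3 -m handwheel '[[[0,-0.004,0],0],[[0,0,0],0]]'; python3 -m handwheel '[[[0,-0.004,0],0],[[0,0,0],0]]';python3 -m handwheel '[[[0,-0.003,0],0],[[0,0,0],0]]';python3 -m handwheel '[[[0,-0.003,0],0],[[0,0,0],0]]';python3 -m handwheel '[[[0,0,0],0]]')|grep -E 'ee_pos|force: \['
```

```text
ee_pos: [0.4823, 0.1177, 0.0737]
force: [7.5, 0.6, -2.3]
ee_pos: [0.4823, 0.1168, 0.0737]
force: [8.0, 6.9, -6.6]
ee_pos: [0.4823, 0.1167, 0.0737]
force: [7.3, 12.5, -8.5]
ee_pos: [0.4823, 0.1166, 0.0737]
force: [6.5, 17.2, -12.4]
ee_pos: [0.4823, 0.1166, 0.0737]
force: [7.7, 17.2, -11.5]
```

The stage is at its front stop after 0.160 m of travel, with 17 N against it. I release, retreat and check.

```bash
python3 -m handwheel '[[[0,0,0],0],[[0,0,0],0],[[0,0,0],0],[[0,0,0],0]]' 0.72|grep -E 'ee_pos|force|open'
python3 -m handwheel '[[[0,0,0.03],0],[[0,0,0.04],0],[[0,0,0.04],0],[[-0.01,-0.045,0],0],[[-0.01,-0.045,0],0],[[-0.01,-0.045,0],0],[[-0.01,-0.045,0],0],[[0,0,0],0]]'|grep -E 'ee_pos|open'
python3 -m handwheel '[[[-0.01,-0.045,0],0],[[-0.01,-0.045,0],0],[[0,0,0],0]]'|grep -E 'ee_pos|time'
python3 - <<'E'
from h import *
d=shot("top"); save(d,"t7.png",(90,80,540,360),1.75); W=world(d)
for p in pots(d)+pots(d,.085,.1):
    if .04<p[2]<.06: print(p)
s=W[225:255,245:275]; m=(s[...,2]>.075)&(s[...,2]<.1); print(cv2.minAreaRect(s[m][:,:2].astype(np.float32)))
d=shot("side"); save(d,"s7.png",scale=1.25)
E
```

```text
ee_pos: [0.4801, 0.11, 0.0732]
force: [0.9, 0.7, 0.3]
opening: 0.0486
grip_force: 0.0
ee_pos: [0.4489, -0.0293, 0.1555]
opening: 0.0631
time_s: 51.1
ee_pos: [0.4343, -0.0955, 0.1556]
(0.7008, 0.1355, 0.0486, 0.0504, 0.0475, 352, [260.0, 150.0])
(0.5952, -0.1133, 0.048, 0.0484, 0.0476, 350, [364.0, 197.0])
(0.5517, -0.3813, 0.0478, 0.0522, 0.0523, 379, [477.0, 218.0])
(0.4731, -0.3826, 0.0494, 0.0487, 0.0523, 358, [478.0, 252.0])
(0.3942, -0.3814, 0.0506, 0.0478, 0.0522, 376, [477.0, 285.0])
(0.5547, 0.2105, 0.0478, 0.0494, 0.0936, 390, [223.0, 210.0])
(0.413, 0.2117, 0.0474, 0.0512, 0.0936, 418, [220.0, 273.0])
((0.48384061455726624, 0.11916613578796387), (0.018030982464551926, 0.01785283349454403), 42.784523010253906)
```

View pics/t7.png

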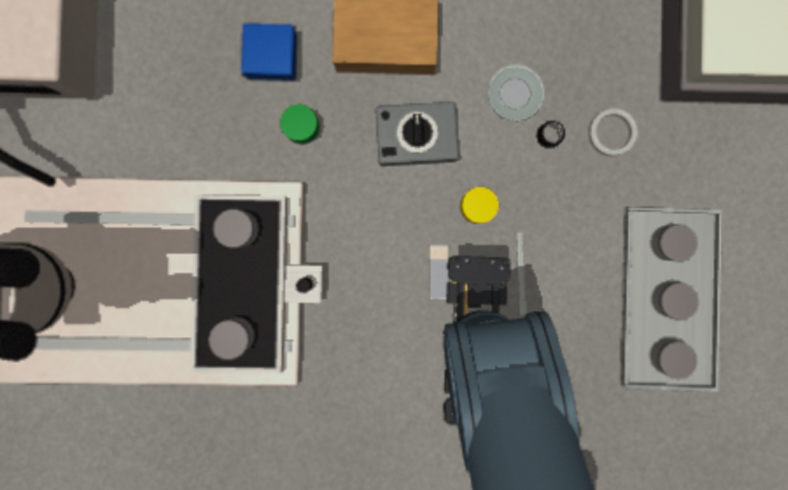

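View pics/s7.png

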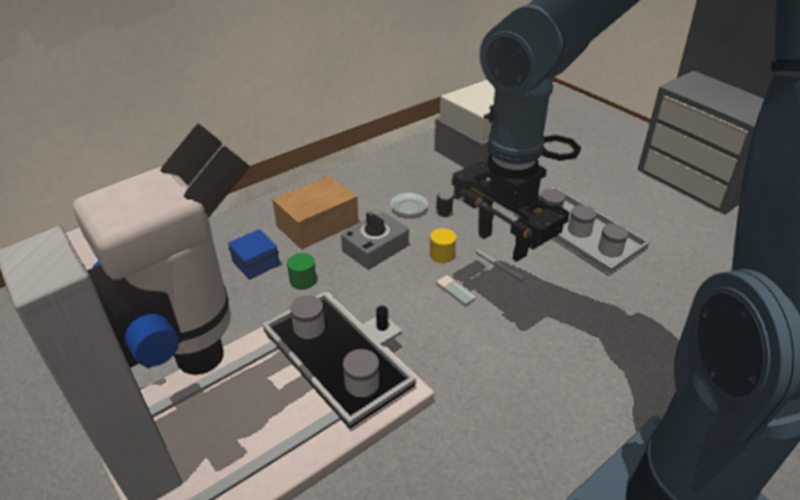

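Both pictures show the stage fully out with its two pots upright (top crop (235,228) and (230,338)), three pots upright in the tray, the key at rest and the other things in place. The gripper touches nothing.

```bash
python3 -c "
from station import arm; print(arm.sign_off())"
```

```text
the job is handed in; nothing more can be done
None
```

The job is done and handed in at about 51 s: the two loaded pots stand upright on the stage and the three empty ones in the tray, the stage was pushed home, the key twisted to its stop and sprung back, and the stage pulled fully out again.

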